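Index the sample changer and lock it

ROBOT

A 6-joint arm with a two-finger parallel gripper is mounted at the origin on a cart in front of the work surface, level with it; the furniture and walls round the work are solid. World frame = base frame: x ahead of the robot, y to its left, z up, the work surface at z = 0. Lengths are in m, angles in rad, forces in N, time in s.
With the tool pointing down it reaches from about 0.35 to 0.775 m from the base axis. Payload 7.3 kg.
Tool frame: the origin (TCP) lies midway between the tips of the shut fingers; the grasp point (between the pads) lies 19 mm behind it (robot.tcp_to_grasp is the distance from the TCP to the grasp point, in m); z points along the fingers, y is the line along which they close (so a half turn about z gives the same grasp; the last joint's range is limited). The gripper opens to 92 mm and grips with 3 to 60 N. Pads are 19 mm wide; open, the fingers measure 130 mm over their backs; the gripper's body (75 mm by 190 mm) begins 47 mm behind the grasp point.
Start: joints at [-1.472, 0.342, 1.524, -0, 1.275, -0.146], TCP at [0.127, -0.509, 0.227] pointing down, gripper open.
Joint ranges: [-2.53, 2.53], [-0.77, 2.02], [0.04, 2.7], [-1, 4.14], [0.28, 2.66], [-3.11, 3.11]. Speed limits (rad/s): [2.57, 2.57, 3.14, 3.14, 3.14, 3.14].

INTERFACE

Orientations are given as [roll, pitch, yaw] about the fixed x, y, z axes, in that order (R = Rz(yaw) Ry(pitch) Rx(roll)).
In Python, from cell import readout, cams, ticket, robot gives the robot as it stands. The module is installed in compiled form; this text tells all that it offers.
- The arm moves only by the tool jog_arm, never from a script. Its argument "plan" is a list of rows, each a list of 5 numbers: the shift along the world's x, y, z each as a share of 0.08 m, from -1 to 1, then the turn about the world's z as a share of 90 degrees, from -1 to 1, then the opening, from -1 (shut) to 1 (fully open). A call has 1 to 12 rows; each row is the pose to reach, as a shift and turn from the pose commanded when the call began; what a row does not reach only later rows make up. A row lasts 1/10 s, in which the tool goes at most 50 mm and 8.59 degrees, less where a joint would pass 70% of its speed; a pose out of reach is approached as far as the arm can. A call with a number of a shift or a turn outside -1 to 1 is refused whole. A call with a gripper value outside its range is refused whole. The fingers move at their own pace and stop on an object; "squeeze" is the grip in N (left out, the last holds). Time passes only in rows, so rows that repeat a pose let the fingers close. It gives the time, the measured TCP pose, the force, the opening and the grip force at its end, in the units of the state.
- readout.observe(): the state, without advancing time (a new reading comes with each control period).
- cams.read_camera(name): name is "scene" or "top" or "wrist"; returns the picture (420x560x3 uint8, blue, green, red); there is no depth.
- cams.calibration(name): a dict with "K" (3x3 intrinsics, pixels), "world_from_camera" (4x4, takes a point from camera to world coordinates). Camera axes: x right, y down, z forward; pixel columns grow to the right and rows downward; lengths in m; the calibration is good to about 2 mm. A picture is of the moment at which its call begins: read the wrist's pose just before it. calibration takes no time and is no camera call; for the wrist camera it gives the pose at the moment of the call.
- ticket.hand_in(): hands the job in; it is judged then, once.
The state is a dict: "time": time; "qpos": joint angles; "qvel": joint speeds; "joint_efforts": joint torques, N m; "tool_pos": TCP position; "tool_rot": TCP orientation; "contact_force": force on the tool from outside, world axes, zero at the start; "torque": the same for the moment, N m; "opening": finger opening in m; "grip_force": force on a finger pad.
Only numpy, scipy, OpenCV 4.12 (cv2) and the standard library are available. Lean on these libraries where they do the work, as an engineer would, in place of code of your own. Each camera call takes 0.05 s, during which the arm holds its last target. There are 200 camera calls.

TASK

By pushing on an arm of the sample changer's four-arm wheel with a fingertip, turn the wheel, either way round, until the pocket that holds the filter is centred under the detector head; then push the lock lever beside it round, away from the wheel, fully against its stop. Push gently and grasp nothing: do not lift the wheel, do not touch the filter, and leave the things standing around where they are.

Things in the scene. Friction and masses are not known exactly. Their poses are not given: they have to be found in the camera images.
- changer: the fixed sample changer. Origin on the wheel's vertical axis, at worktop height; x axis towards the white detector column (135 to 169 mm out, 46 mm wide). Column, cantilever and detector head are at most 86 mm tall, the rest at most 56 mm. Base: 10 mm thick dark plate, 82 mm in radius, with 56 mm wide tongues along +x to the column and along -y to the lock lever (to 250 mm out)
- wheel (a joint): angle of the four-arm wheel, anticlockwise from above; 0 or any whole turn when the filter is exactly under the detector head. Turns endlessly both ways with friction (about 1 N at an arm's end), stays where it is left. Four equal arms at right angles; only one carries the filter. Arms and pockets lie 32 to 46 mm above the worktop; outside the base plate the space beneath is free
- wheel_lift (a joint): height by which the wheel is raised on its spindle (m), 0 when seated; it is held down only by its weight (about 3 N) and could be lifted by 30 mm
- filter: round white filter holder, 52 mm wide, 8 mm thick, seated in one pocket of the wheel and fixed to it; its top is 44 mm above the worktop. Origin under its centre
- filter_center (a point): centre of the filter's top face, 55 mm from the wheel's axis, on the loaded arm
- loaded_arm_end (a point): outer end of the arm that carries the filter, 128 mm from the wheel's axis, 39 mm above the worktop. Every arm carries a ring-shaped pocket (63 mm outside, centre 55 mm from the axis) and beyond it a bare bar, 12 mm wide, from 86 to 128 mm from the axis, to push on; the other three pockets are empty, open rings
- detector (a point): centre of the underside of the round dark detector head, 28 mm wide, 60 mm above the worktop, 55 mm from the wheel's axis; the head hangs from the column's cantilever, whose top is 83 mm above the worktop
- lock_lever (a joint): angle of the lock lever. At 0 it points along the changer's -x; it swings anticlockwise from above, away from the wheel, to its stop at 1.3 (nearly along the changer's -y). Friction (about 1 N at its end) holds it where it is left. A flat bar 11 mm wide, 32 to 44 mm above the worktop
- lock_pivot (a point): on the lever's vertical pivot axis, 190 mm from the wheel's axis along the changer's -y, 38 mm above the worktop; the pivot's boss is 34 mm wide. The lever's stop is a 10 mm pin, 44 mm tall, 28 mm from the pivot, on the lever's far side
- lock_end (a point): outer end of the lock lever, 88 mm from its pivot, 38 mm above the worktop
- loose_vial: capped vial, 24 mm wide, 55 mm tall, standing in front of the changer, to the right; origin at the centre of its underside. A bystander, loose
- jar: jar with screw cap, 59 mm wide, 70 mm tall, standing to the left of the changer; origin under its centre. A bystander, loose
- labels: roll of labels lying flat, 59 mm wide, 25 mm tall, front left; origin under its centre. A bystander, loose
- pen_a: marker pen lying in front, 135 mm long, 13 mm thick; origin under its middle, its own y axis along the pen. A bystander, loose
- pen_b: marker pen lying in front, 140 mm long, 14 mm thick; origin under its middle, its own y axis along the pen. A bystander, loose
- mouse_dev: black computer mouse lying at the front right, 108 x 62 x 35 mm; origin under its centre. A bystander, loose
- holder_spare: spare filter in a round holder lying on the worktop at the left, 52 mm wide, 7 mm thick; origin under its centre. A bystander, loose

How it is judged:
On the way, in this order (a step that is already met when the one before it is completed fails the run):
1. the filter is centred under the detector head and the wheel is still, the lock lever not yet swung (horizontal distance between filter_center and detector below 0.008 m and velocity of joint wheel between -0.05 and 0.05 rad/s and value of joint lock_lever below 0.6 rad), for 0.2 s.
2. the lock lever is against its stop, the filter still under the head (horizontal distance between filter_center and detector below 0.008 m and value of joint lock_lever above 1.2 rad), for 0.2 s.
At the end, for the whole second after the job is handed in: the filter's centre is within 8 mm (level distance) of the detector head's, the wheel is still and seated on its spindle, and the lock lever is within 0.1 rad of its stop (all of step 2 and velocity of joint wheel between -0.05 and 0.05 rad/s and value of joint wheel_lift below 0.003 m); the robot touches nothing.
It fails at once if the wheel is lifted on its spindle by more than 5 mm (value of joint wheel_lift above 0.005 m).
It fails at once if the robot touches the filter (contact force between any of the fingers, the arm and filter above 0.5 N).
It fails at once if the changer is pushed with more than 40 N (contact force between any of the fingers, the arm and changer above 40 N).
It fails at once if a bystander is shifted by more than 20 mm (distance of any of loose_vial, jar, labels, pen_a, pen_b, mouse_dev, holder_spare from where it was at the start of the episode above 0.02 m).
It also fails if it takes over 72 s, if anything falls off the work surface, if the arm or the gripper's body presses on something with over 40 N, if the wrist force passes 120 N, or if a joint passes its speed limit or range.

## Working session

There is one attempt and no reset: what is moved stays moved. The work goes in short steps, Python scripts to look and compute and a tool call to move; the robot and the scene stay as the last step left them, time stands still between calls to the robot, and variables do not carry over. Pictures are saved under pics/ and viewed, at most 10 in all, crops included, and the job is handed in when it is done.

Besides the shell and the picture viewer there is one more tool, called after "Emit:" by a JSON object that holds its "method" and its "body". jog_arm: Moves the arm, as the interface text tells. Shift numbers are shares of 0.08 m and turn numbers shares of 90 degrees, none past 1 either way. Its arguments: {"type":"object","properties":{"plan":{"type":"array"},"squeeze":{"type":"number"}},"required":["plan"]}

```bash
mkdir -p pics; python3 - <<'E'
from cell import readout,cams
import cv2
for n in("top","scene"):
    im=cams.read_camera(n); cv2.imwrite(f"pics/{n}0.png",cv2.resize(im,(800,600),interpolation=cv2.INTER_CUBIC)); 
    c=cams.calibration(n); print(n,c)
print(readout.observe())
E
```

```text
top {'K': array([[447.7920717 ,   0.        , 281.1960735 ],
       [  0.        , 447.7920717 , 215.56338741],
       [  0.        ,   0.        ,   1.        ]]), 'world_from_camera': array([[-1.20390493e-01, -9.71939544e-01,  2.02088229e-01,
         3.03395970e-01],
       [-9.92725867e-01,  1.17619904e-01, -2.57081807e-02,
         2.07717904e-03],
       [ 1.21719929e-03, -2.03713233e-01, -9.79029845e-01,
         1.22167226e+00],
       [ 0.00000000e+00,  0.00000000e+00,  0.00000000e+00,
         1.00000000e+00]])}
scene {'K': array([[482.61005928,   0.        , 280.14783021],
       [  0.        , 482.61005928, 212.31127637],
       [  0.        ,   0.        ,   1.        ]]), 'world_from_camera': array([[-0.7979399 , -0.34250158,  0.49596833, -0.03750155],
       [-0.60273422,  0.45593177, -0.654857  ,  0.77508559],
       [-0.00183816, -0.82147361, -0.57024357,  0.76359974],
       [ 0.        ,  0.        ,  0.        ,  1.        ]])}
{'time': 0.1, 'qpos': array([-1.47197829e+00,  3.42629290e-01,  1.52491143e+00,  7.85354746e-06,
        1.27539264e+00, -1.45972882e-01]), 'qvel': array([ 0.00095569, -0.00199317, -0.00068762,  0.00056344, -0.00082814,
       -0.0011151 ]), 'joint_efforts': array([ 1.02080186e-03, -4.32004988e+01, -2.44693226e+01,  7.18912901e-02,
        5.26107650e-02, -4.73700993e-05]), 'tool_pos': array([ 0.12723782, -0.50898105,  0.2261303 ]), 'tool_rot': array([-3.14026730e+00, -2.02442620e-04,  2.44788495e-01]), 'contact_force': array([0.21543901, 0.47187712, 0.29848758]), 'torque': array([-0.03598445,  0.00038091, -0.0120091 ]), 'grip_force': 0.0, 'opening': 0.09197797289974886}
```

View pics/top0.png

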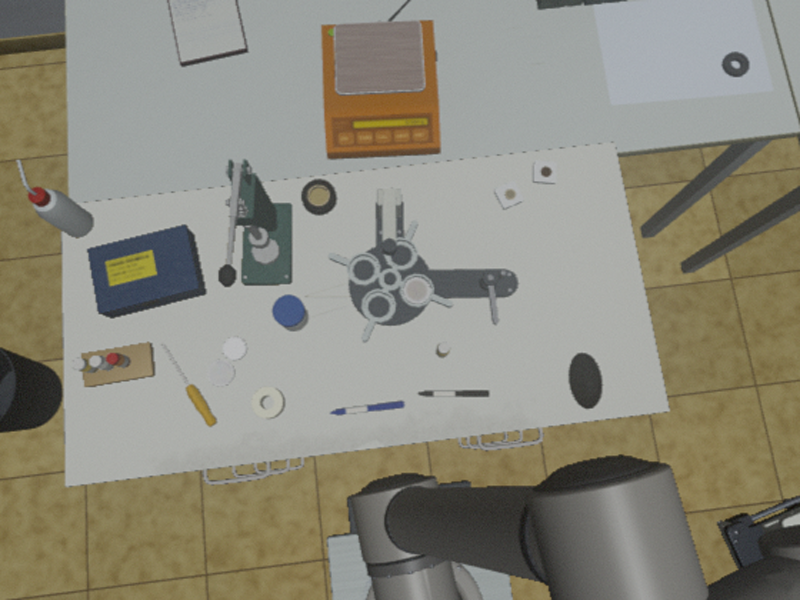

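View pics/scene0.png

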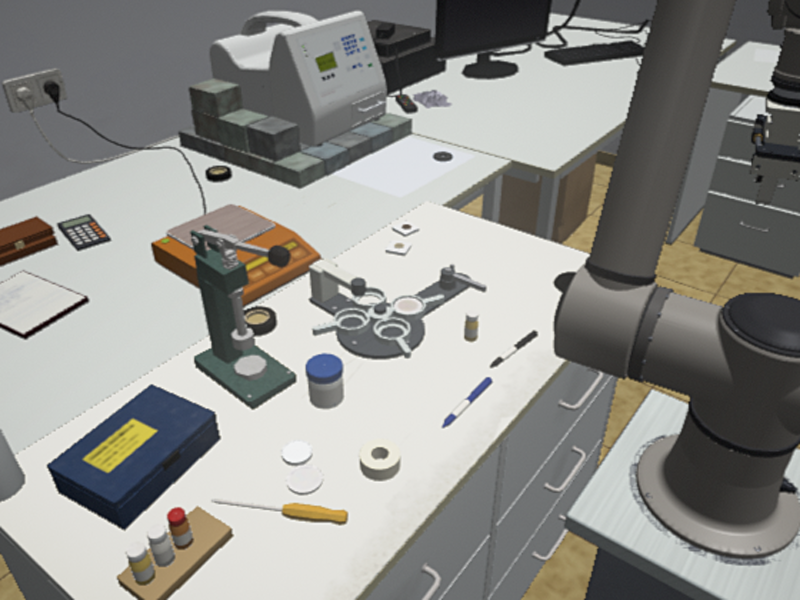

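The top view shows the wheel hub at about (390,280), the filter on the right arm at about (418,290), the column upward, and the lever pivot at about (490,283) with its end at (495,320). I'll enlarge that area.

```bash
python3 - <<'E'
import cv2
from cell import cams
im=cams.read_camera("top")
cv2.imwrite("pics/crop1.png",cv2.resize(im[120:260,215:375],(800,700))[0:600])
E
```

```text
(no output)
```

View pics/crop1.png

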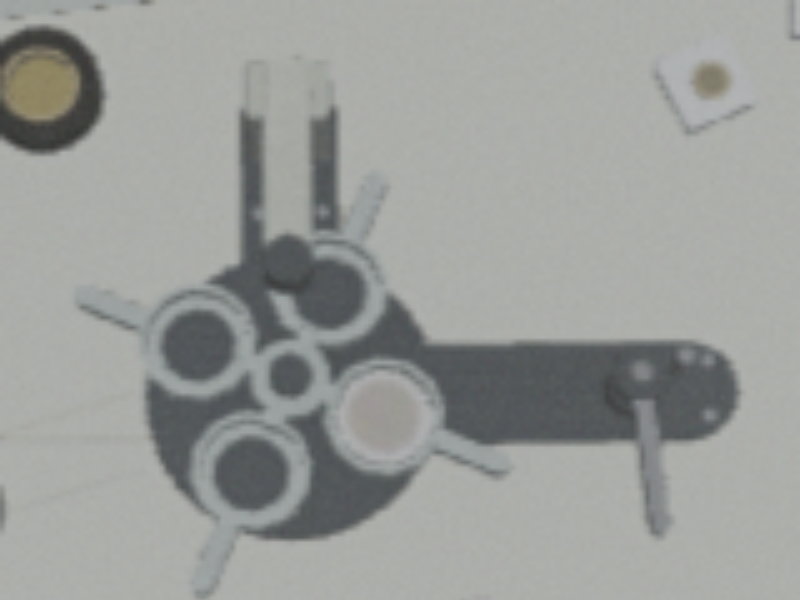

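The crop shows arm ends at (376,178), (78,293), (205,592) and (508,468, the loaded arm), the filter centre at (384,415), the lever pivot at (642,372) and the lever end at (658,530).

```bash
cat > h.py <<'E'
import numpy as np, cv2
from cell import cams
def ray(cal,u,v,z):
    T=cal["world_from_camera"]; d=T[:3,:3]@np.linalg.solve(cal["K"],[u,v,1]); o=T[:3,3]
    return (o+d*(z-o[2])/d[2])[:2]
def proj(cal,p):
    T=cal["world_from_camera"]; q=cal["K"]@(T[:3,:3].T@(np.asarray(p)-T[:3,3])); return q[:2]/q[2]
E
python3 - <<'E'
from h import *
c=cams.calibration("top")
P={}
for n,x,y,z in [("A",376,178,.044),("B",78,293,.044),("C",205,592,.044),("L",508,468,.044),("hub",290,376,.046),("filt",384,415,.044),("piv",642,372,.05),("lend",658,532,.044),("colL",242,110,.01),("colR",338,110,.01),
 ("base_l",147,400,.01),("base_bot",295,540,.01),("tongueEnd",740,390,.01)]:
    P[n]=ray(c,215+(x+.5)/5-.5,120+(y+.5)/5-.5,z); print(n,P[n].round(4))
ctr=(P["A"]+P["B"]+P["C"]+P["L"])/4; print("ctr",ctr)
for n in "ABCL": d=P[n]-ctr; print(n,np.hypot(*d),np.degrees(np.arctan2(d[1],d[0])))
for n in("filt","piv"):
    d=P[n]-ctr; print(n,np.hypot(*d),np.degrees(np.arctan2(d[1],d[0])))
d=P["lend"]-P["piv"];print("lev",np.hypot(*d),np.degrees(np.arctan2(d[1],d[0])))
g=lambda n,x,y:ray(c,215+x/5,120+y/5,0)
for n,x,y in [("vial",443,350),("jar",290,311),("mouse",586,380),("penA",367,408),("penB",455,393),("labels",267,402)]:
    print(n,ray(c,x*.7,y*.7,0.0).round(3))
E
```

```text
A [ 0.7128 -0.073 ]
B [0.6668 0.097 ]
C [0.4942 0.046 ]
L [ 0.5416 -0.1231]
hub [ 0.6059 -0.0126]
filt [ 0.5787 -0.0605]
piv [ 0.5842 -0.2015]
lend [ 0.4973 -0.198 ]
colL [ 0.7744 -0.0041]
colR [ 0.7678 -0.0586]
base_l [0.611  0.0676]
base_bot [ 0.5225 -0.0049]
tongueEnd [ 0.577  -0.2612]
ctr [ 0.60384896 -0.01326175]
A 0.1242408174048298 -28.72406670474229
B 0.12693979930118562 60.27544077120064
C 0.1246725520264748 151.59834193491025
L 0.126231552190385 -119.53508267424453
filt 0.053545102210225244 -118.01376205714436
piv 0.18927547940508166 -95.94699237120744
lev 0.0870006488090319 177.65869628904346
vial [ 0.464 -0.099]
jar [0.576 0.187]
mouse [ 0.374 -0.362]
penA [0.372 0.058]
penB [ 0.38  -0.111]
labels [0.406 0.245]
```

Emit:
{"method": "jog_arm", "body": {"plan": [[0.3,0.45,0,-0.03,-1],[0.625,0.906,0,-0.06,-1],[0.625,0.906,0,-0.06,-1]], "squeeze": 5}}

```text
time: 0.45
tool_pos: [0.1792, -0.4329, 0.2265]
tool_rot: [-3.139, -0.001, 0.152]
contact_force: [-0.7, -0.0, 0.2]
opening: 0.0722
grip_force: 0.0
```

Emit:
{"method": "jog_arm", "body": {"plan": [[0.3,0.45,0,-0.03,-1],[0.625,0.906,0,-0.06,-1],[0.625,0.906,0,-0.06,-1]]}}

```text
time: 0.75
tool_pos: [0.229, -0.361, 0.2267]
tool_rot: [-3.14, -0.001, 0.059]
contact_force: [-0.7, -0.7, -0.6]
opening: 0.0483
grip_force: 0.0
```

Emit:
{"method": "jog_arm", "body": {"plan": [[0.3,0.45,0,-0.03,-1],[0.625,0.906,0,-0.06,-1],[0.625,0.906,0,-0.06,-1]]}}

```text
time: 1.05
tool_pos: [0.2789, -0.289, 0.2267]
tool_rot: [-3.14, -0.0, -0.035]
contact_force: [-0.4, -0.3, -0.2]
opening: 0.0243
grip_force: 0.0
```

Emit:
{"method": "jog_arm", "body": {"plan": [[0.3,0.45,0,-0.03,-1],[0.625,0.906,0,-0.06,-1],[0.625,0.906,0,-0.06,-1]]}}

```text
time: 1.35
tool_pos: [0.329, -0.2169, 0.2268]
tool_rot: [-3.141, -0.001, -0.128]
contact_force: [-0.2, -0.3, 0.2]
opening: 0.0017
grip_force: 0.0
```

Emit:
{"method": "jog_arm", "body": {"plan": [[0.3,0.45,0,-0.03,-1],[0.625,0.906,0,-0.06,-1],[0.625,0.906,0,-0.06,-1]]}}

```text
time: 1.65
tool_pos: [0.3792, -0.1449, 0.2268]
tool_rot: [-3.141, -0.001, -0.222]
contact_force: [-0.1, -0.8, -1.1]
opening: 0.0004
grip_force: 0.0
```

Emit:
{"method": "jog_arm", "body": {"plan": [[0.3,0.45,0,-0.03,-1],[0.625,0.906,0,-0.06,-1],[0.625,0.906,0,-0.06,-1]]}}

```text
time: 1.95
tool_pos: [0.4294, -0.0729, 0.2267]
tool_rot: [-3.141, -0.001, -0.317]
contact_force: [0.4, -0.5, -0.6]
opening: 0.0004
grip_force: 0.0
```

Emit:
{"method": "jog_arm", "body": {"plan": [[0.3,0.45,0,-0.03,-1],[0.625,0.906,0,-0.06,-1],[0.625,0.906,0,-0.06,-1]]}}

```text
time: 2.25
tool_pos: [0.4795, -0.0008, 0.2265]
tool_rot: [-3.141, -0.001, -0.412]
contact_force: [0.3, 0.5, -0.2]
opening: 0.0007
grip_force: 0.0
```

Emit:
{"method": "jog_arm", "body": {"plan": [[0.3,0.45,0,-0.03,-1],[0.625,0.906,0,-0.06,-1],[0.625,0.906,0,-0.06,-1],[0.625,0.906,0,-0.06,-1]]}}

```text
time: 2.65
tool_pos: [0.5274, 0.0689, 0.2261]
tool_rot: [3.14, 0.001, -0.508]
contact_force: [-0.7, 0.1, -0.9]
opening: 0.0004
grip_force: 0.0
```

Emit:
{"method": "jog_arm", "body": {"plan": [[0,0,-0.5,0,-1],[0,0,-1,0,-1],[0,0,-1,0,-1]]}}

```text
time: 2.95
tool_pos: [0.5234, 0.0682, 0.1424]
tool_rot: [3.136, 0.009, -0.51]
contact_force: [-1.2, -0.2, 0.4]
opening: 0.0003
grip_force: 0.0
```

```bash
python3 - <<'E'
from h import *
from cell import readout
c=cams.calibration("wrist"); im=cams.read_camera("wrist"); cv2.imwrite("pics/w1.png",im)
s=readout.observe(); print(s["tool_pos"],s["tool_rot"],proj(c,s["tool_pos"]))
x0,y0,a=.6038,-.0133,150.9
for r in(.086,.108,.128): print(proj(c,[x0+r*np.cos(np.radians(a)),y0+r*np.sin(np.radians(a)),.046]))
E
```

```text
[0.52546894 0.06851284 0.14537376] [ 3.13842115  0.00459256 -0.51047972] [274.22467201 261.39449278]
[313.87217904 183.81712728]
[313.01298834 208.51182791]
[312.26827505 229.91624011]
```

View pics/w1.png

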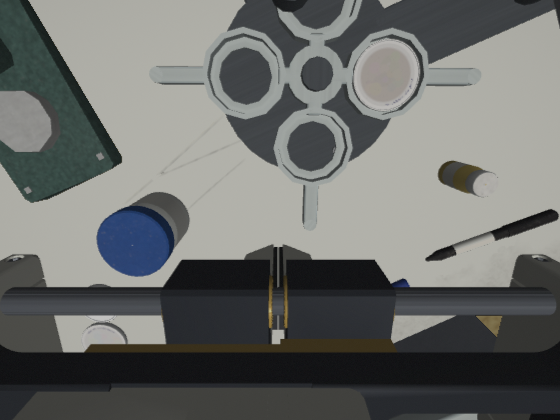

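The wrist view confirms the geometry: the front arm's end is at (310,228) against a prediction of (312,230), and the shut fingertips are at about (277,250), left of the arm.

Emit:
{"method": "jog_arm", "body": {"plan": [[0,0,-0.3,0,-1],[0,0,-0.6,0,-1],[0,0,-0.9,0,-1],[0,0,-1,0,-1],[0,0,-1,0,-1]]}}

```text
time: 3.5
tool_pos: [0.5277, 0.0697, 0.0676]
tool_rot: [3.142, -0.0, -0.51]
contact_force: [0.5, -0.2, 0.3]
opening: 0.0004
grip_force: 0.0
```

Emit:
{"method": "jog_arm", "body": {"plan": [[0,0,-0.25,0,-1],[0,0,-0.45,0,-1],[0,0,-0.45,0,-1],[0,0,-0.45,0,-1]]}}

```text
time: 3.9
tool_pos: [0.5284, 0.0703, 0.0324]
tool_rot: [-3.141, -0.002, -0.509]
contact_force: [1.1, 0.0, 0.5]
opening: 0.0007
grip_force: 0.0
```

```bash
cat > arc.py <<'E'
import sys, numpy as np
from cell import readout
s=readout.observe(); p=s["tool_pos"]; yaw=np.degrees(s["tool_rot"][2]); C=np.array([.6038,-.0133])
d=p[:2]-C; a=np.degrees(np.arctan2(d[1],d[0]))%360; print("now",p.round(4),"ang",a,"r",np.hypot(*d),"yaw",yaw,s["contact_force"].round(1))
for seg in sys.argv[1:]:
    a1,n=map(float,seg.split(",")); n=int(n); base=C+np.hypot(*d)*np.array([np.cos(np.radians(a)),np.sin(np.radians(a))])
    r0=np.hypot(*d); print(seg)
    for k in range(1,n+1):
        b=a+(a1-a)*k/n; r=r0+(.1109-r0)*k/n
        q=C+r*np.array([np.cos(np.radians(b)),np.sin(np.radians(b))])-base
        print([*(q/.08).round(3),0,round((b-a)/90,3),-1])
    a=a1; d=d/np.hypot(*d)*.1109
E
python3 arc.py 168,12 203,12 228,9
```

```text
now [0.5284 0.0703 0.0324] ang 132.0732851695172 r 0.11256512648836069 yaw -29.17622939727893 [1.1 0.  0.5]
168,12
[np.float64(-0.052), np.float64(-0.052), 0, np.float64(0.033), -1]
[np.float64(-0.101), np.float64(-0.106), 0, np.float64(0.067), -1]
[np.float64(-0.147), np.float64(-0.163), 0, np.float64(0.1), -1]
[np.float64(-0.191), np.float64(-0.222), 0, np.float64(0.133), -1]
[np.float64(-0.231), np.float64(-0.284), 0, np.float64(0.166), -1]
[np.float64(-0.267), np.float64(-0.347), 0, np.float64(0.2), -1]
[np.float64(-0.3), np.float64(-0.412), 0, np.float64(0.233), -1]
[np.float64(-0.33), np.float64(-0.478), 0, np.float64(0.266), -1]
[np.float64(-0.356), np.float64(-0.546), 0, np.float64(0.299), -1]
[np.float64(-0.379), np.float64(-0.615), 0, np.float64(0.333), -1]
[np.float64(-0.398), np.float64(-0.685), 0, np.float64(0.366), -1]
[np.float64(-0.413), np.float64(-0.756), 0, np.float64(0.399), -1]
203,12
[np.float64(-0.013), np.float64(-0.069), 0, 0.032, -1]
[np.float64(-0.022), np.float64(-0.139), 0, 0.065, -1]
[np.float64(-0.028), np.float64(-0.21), 0, 0.097, -1]
[np.float64(-0.03
[... 257 characters left out ...]
p.float64(0.012), np.float64(-0.629), 0, 0.292, -1]
[np.float64(0.031), np.float64(-0.697), 0, 0.324, -1]
[np.float64(0.054), np.float64(-0.764), 0, 0.356, -1]
[np.float64(0.08), np.float64(-0.83), 0, 0.389, -1]
228,9
[np.float64(0.028), np.float64(-0.061), 0, 0.031, -1]
[np.float64(0.058), np.float64(-0.121), 0, 0.062, -1]
[np.float64(0.092), np.float64(-0.179), 0, 0.093, -1]
[np.float64(0.128), np.float64(-0.236), 0, 0.123, -1]
[np.float64(0.167), np.float64(-0.29), 0, 0.154, -1]
[np.float64(0.209), np.float64(-0.343), 0, 0.185, -1]
[np.float64(0.253), np.float64(-0.394), 0, 0.216, -1]
[np.float64(0.3), np.float64(-0.442), 0, 0.247, -1]
[np.float64(0.348), np.float64(-0.489), 0, 0.278, -1]
```

Emit:
{"method": "jog_arm", "body": {"plan": [[-0.05,-0.05,0,0.033,-1],[-0.1,-0.105,0,0.067,-1],[-0.147,-0.163,0,0.1,-1],[-0.19,-0.222,0,0.133,-1],[-0.23,-0.284,0,0.166,-1],[-0.267,-0.347,0,0.2,-1],[-0.3,-0.412,0,0.233,-1],[-0.33,-0.478,0,0.266,-1],[-0.356,-0.546,0,0.3,-1],[-0.379,-0.615,0,0.333,-1],[-0.398,-0.685,0,0.366,-1],[-0.413,-0.756,0,0.4,-1]]}}

```text
time: 5.1
tool_pos: [0.4954, 0.0097, 0.0326]
tool_rot: [3.141, -0.003, 0.121]
contact_force: [-0.3, 0.2, -0.5]
opening: 0.0006
grip_force: 0.5
```

```bash
python3 arc.py; python3 - <<'E'
from h import *
im=cams.read_camera("top")
cv2.imwrite("pics/crop2.png",cv2.resize(im[120:260,215:375],(800,700))[0:600])
E
```

```text
now [0.4954 0.0097 0.0326] ang 168.0088595924919 r 0.11086141098571393 yaw 6.957825447652983 [-0.3  0.2 -0.5]
```

View pics/crop2.png

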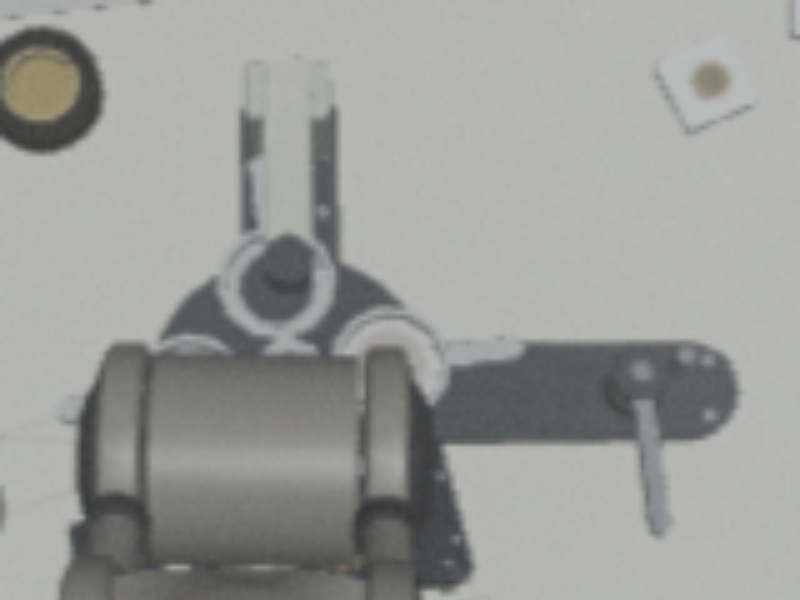

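The wheel has turned, with the loaded arm's end now at crop pixel (522,349). I'll work out its angle and continue the arc.

```bash
python3 - <<'E'
from h import *
c=cams.calibration("top")
d=ray(c,215+522.5/5-.5,120+349.5/5-.5,.044)-np.array([.6038,-.0133]); print(d,np.hypot(*d),np.degrees(np.arctan2(d[1],d[0])))
E
```

```text
[ 0.00248573 -0.12636524] 0.12638968617148222 -88.87307808990207
```

Emit:
{"method": "jog_arm", "body": {"plan": [[-0.013,-0.069,0,0.032,-1],[-0.022,-0.139,0,0.065,-1],[-0.028,-0.21,0,0.097,-1],[-0.03,-0.28,0,0.13,-1],[-0.029,-0.351,0,0.162,-1],[-0.024,-0.421,0,0.194,-1],[-0.015,-0.491,0,0.227,-1],[-0.003,-0.561,0,0.259,-1],[0.012,-0.629,0,0.292,-1],[0.031,-0.697,0,0.324,-1],[0.054,-0.764,0,0.356,-1],[0.08,-0.83,0,0.389,-1]]}}

```text
time: 6.35
tool_pos: [0.5017, -0.0566, 0.0323]
tool_rot: [3.14, -0.002, 0.731]
contact_force: [0.3, 1.6, -0.5]
opening: 0.0005
grip_force: 0.5
```

Emit:
{"method": "jog_arm", "body": {"plan": [[0.028,-0.061,0,0.031,-1],[0.058,-0.121,0,0.062,-1],[0.092,-0.179,0,0.093,-1],[0.128,-0.236,0,0.123,-1],[0.167,-0.29,0,0.154,-1],[0.209,-0.343,0,0.185,-1],[0.253,-0.394,0,0.216,-1],[0.3,-0.442,0,0.247,-1],[0.348,-0.489,0,0.278,-1]]}}

```text
time: 7.25
tool_pos: [0.5293, -0.0957, 0.0323]
tool_rot: [3.14, -0.0, 1.168]
contact_force: [-0.3, 1.1, 0.4]
opening: 0.0003
grip_force: 0.5
```

```bash
python3 arc.py 242,9; python3 - <<'E'
from h import *
a=cams.read_camera("top")[120:240,215:375]; cv2.imwrite("pics/crop3.png",cv2.resize(a,(800,600)))
E
```

```text
now [ 0.5293 -0.0957  0.0323] ang 227.89723722599064 r 0.11104820889450875 yaw 66.91648657470206 [-0.3  1.1  0.4]
242,9
[np.float64(0.029), np.float64(-0.025), 0, np.float64(0.017), -1]
[np.float64(0.058), np.float64(-0.049), 0, np.float64(0.035), -1]
[np.float64(0.088), np.float64(-0.072), 0, np.float64(0.052), -1]
[np.float64(0.118), np.float64(-0.095), 0, np.float64(0.07), -1]
[np.float64(0.15), np.float64(-0.116), 0, np.float64(0.087), -1]
[np.float64(0.181), np.float64(-0.137), 0, np.float64(0.104), -1]
[np.float64(0.214), np.float64(-0.157), 0, np.float64(0.122), -1]
[np.float64(0.247), np.float64(-0.176), 0, np.float64(0.139), -1]
[np.float64(0.28), np.float64(-0.194), 0, np.float64(0.157), -1]
```

View pics/crop3.png

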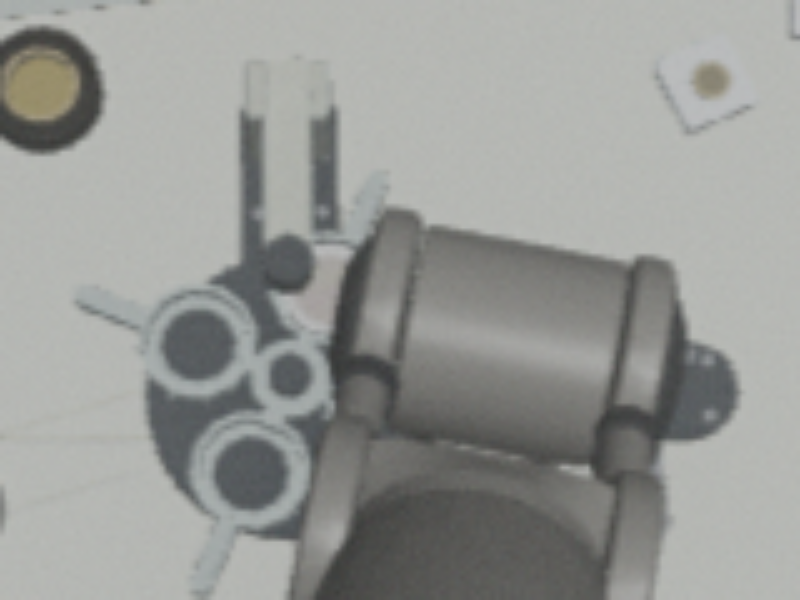

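The wheel now looks as it did at the start but a quarter turn on, so the loaded arm is at about -29° and the offset from finger to arm is 13.1°. It needs about 23° more.

```bash
python3 arc.py 250.9,12|cut -c1-200|sed 's/np.float64//g'
```

```text
now [ 0.5301 -0.0963  0.0323] ang 228.4120167821046 r 0.11099556090132601 yaw 67.04248777080701 [-0.9  0.4 -0.5]
250.9,12
[(0.034), (-0.029), 0, (0.021), -1]
[(0.07), (-0.058), 0, (0.042), -1]
[(0.106), (-0.085), 0, (0.062), -1]
[(0.143), (-0.111), 0, (0.083), -1]
[(0.182), (-0.136), 0, (0.104), -1]
[(0.22), (-0.159), 0, (0.125), -1]
[(0.26), (-0.181), 0, (0.146), -1]
[(0.3), (-0.202), 0, (0.167), -1]
[(0.341), (-0.222), 0, (0.187), -1]
[(0.383), (-0.24), 0, (0.208), -1]
[(0.425), (-0.257), 0, (0.229), -1]
[(0.467), (-0.272), 0, (0.25), -1]
```

Emit:
{"method": "jog_arm", "body": {"plan": [[0.034,-0.029,0,0.021,-1],[0.07,-0.058,0,0.042,-1],[0.106,-0.085,0,0.062,-1],[0.143,-0.111,0,0.083,-1],[0.182,-0.136,0,0.104,-1],[0.22,-0.159,0,0.125,-1],[0.26,-0.181,0,0.146,-1],[0.3,-0.202,0,0.167,-1],[0.341,-0.222,0,0.187,-1],[0.383,-0.24,0,0.208,-1],[0.425,-0.257,0,0.229,-1],[0.467,-0.272,0,0.25,-1]]}}

```text
time: 8.5
tool_pos: [0.5664, -0.1175, 0.032]
tool_rot: [3.14, 0.001, 1.559]
contact_force: [-0.9, -0.9, 0.8]
opening: 0.0006
grip_force: 0.5
```

Emit:
{"method": "jog_arm", "body": {"plan": [[0,0,0,0,-1],[0,0,0,0,-1],[-0.1,0.03,0,0,-1],[-0.2,0.06,0,0,-1],[-0.3,0.09,0,0,-1],[-0.3,0.09,0,0,-1]]}}

```text
time: 9.1
tool_pos: [0.5402, -0.1095, 0.0307]
tool_rot: [-3.14, -0.001, 1.559]
contact_force: [0.7, 1.0, -0.1]
opening: 0.0004
grip_force: 0.0
```

```bash
python3 arc.py; python3 - <<'E'
from h import *
a=cams.read_camera("top")[120:240,215:375]; cv2.imwrite("pics/crop4.png",cv2.resize(a,(800,600)))
E
```

```text
now [ 0.5402 -0.1095  0.0307] ang 236.5258818477568 r 0.11527724299731508 yaw 89.35021865074611 [ 0.7  1.  -0.1]
```

View pics/crop4.png

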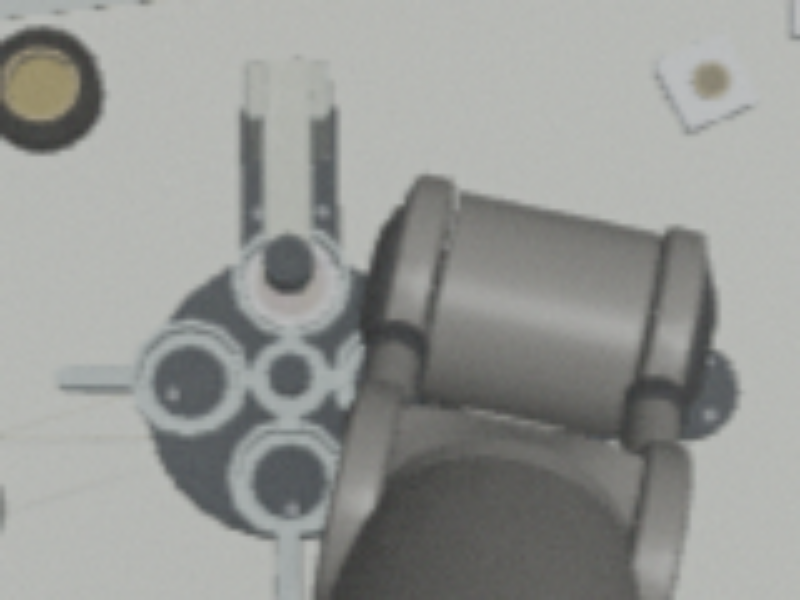

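The filter ring now sits right round the detector head at (289,264), and the left arm's end is at (60,378), so the wheel looks centred. Next I'll measure its angle and move to the lever's wheel side.

Emit:
{"method": "jog_arm", "body": {"plan": [[-0.19,0,0,0,-1],[-0.19,-0.2,0,0,-1],[-0.19,-0.4,0,0,-1],[-0.19,-0.6,0,0,-1],[-0.19,-0.79,0,0,-1],[-0.19,-0.79,0,0,-1],[-0.19,-0.79,0,0,-1]]}}

```text
time: 9.85
tool_pos: [0.5265, -0.1738, 0.0305]
tool_rot: [-3.141, -0.0, 1.558]
contact_force: [-0.8, 0.5, 0.7]
opening: 0.0003
grip_force: 0.0
```

```bash
python3 - <<'E'
from h import *
from cell import readout
c=cams.calibration("top"); C=np.array([.6038,-.0133])
d=ray(c,215+60.5/5-.5,120+378.5/5-.5,.044)-C; print("left arm",np.hypot(*d),np.degrees(np.arctan2(d[1],d[0])),"want 84")
s=readout.observe(); p=s["tool_pos"]; yaw=np.degrees(s["tool_rot"][2]); print(p,yaw,s["contact_force"])
P=np.array([.5839,-.2019])
def f(l,g=.015):
    a=np.radians(l); u=np.array([np.cos(a),np.sin(a)]); return P+.06*u-g*np.array([-u[1],u[0]])
b=p[:2]
for seg in [np.linspace(176,214,12),np.linspace(214,246,12)[1:]]:
    for l in seg: print([float(x) for x in ((f(l)-b)/.08).round(3)],0,round((l-90-yaw)/90,3))
    b=f(seg[-1]); yaw=seg[-1]-90
    print()
cv2.imwrite("pics/w2.png",cams.read_camera("wrist"))
E
```

```text
left arm 0.12571224786683685 82.47596275346348 want 84
[ 0.52649925 -0.17381487  0.03052091] 89.27204403219284 [-0.80010573  0.5298155   0.70681569]
[-0.018, -0.112] 0 -0.036
[-0.031, -0.156] 0 0.002
[-0.041, -0.202] 0 0.04
[-0.049, -0.248] 0 0.079
[-0.053, -0.294] 0 0.117
[-0.056, -0.341] 0 0.156
[-0.055, -0.387] 0 0.194
[-0.051, -0.434] 0 0.232
[-0.045, -0.48] 0 0.271
[-0.036, -0.526] 0 0.309
[-0.024, -0.571] 0 0.347
[-0.009, -0.615] 0 0.386

[0.014, -0.037] 0 0.032
[0.031, -0.072] 0 0.065
[0.048, -0.107] 0 0.097
[0.068, -0.141] 0 0.129
[0.09, -0.174] 0 0.162
[0.113, -0.206] 0 0.194
[0.137, -0.236] 0 0.226
[0.163, -0.266] 0 0.259
[0.191, -0.294] 0 0.291
[0.22, -0.32] 0 0.323
[0.25, -0.345] 0 0.356
```

View pics/w2.png

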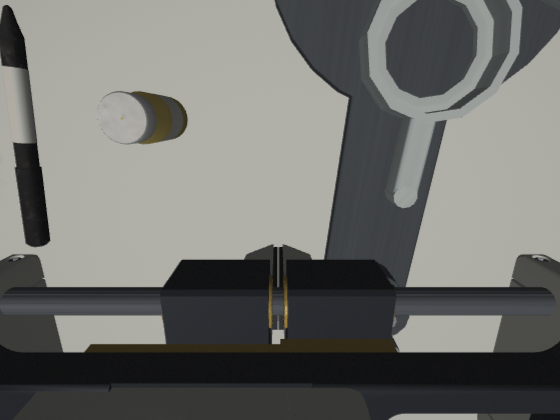

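The wrist view shows the wheel arm's end at (404,195), clear of the finger, and the vial untouched. The wheel is within about 1.5° of target, against a tolerance of 8°. Now I'll push the lever.

Emit:
{"method": "jog_arm", "body": {"plan": [[-0.018,-0.112,0,-0.02,-1],[-0.031,-0.156,0,0.002,-1],[-0.041,-0.202,0,0.04,-1],[-0.049,-0.248,0,0.079,-1],[-0.053,-0.294,0,0.117,-1],[-0.056,-0.341,0,0.156,-1],[-0.055,-0.387,0,0.194,-1],[-0.051,-0.434,0,0.232,-1],[-0.045,-0.48,0,0.271,-1],[-0.036,-0.526,0,0.309,-1],[-0.024,-0.571,0,0.347,-1],[-0.009,-0.615,0,0.386,-1]]}}

```text
time: 11.1
tool_pos: [0.5257, -0.222, 0.0306]
tool_rot: [3.142, -0.001, 2.168]
contact_force: [0.0, 1.4, 0.0]
opening: 0.0005
grip_force: 0.7
```

Emit:
{"method": "jog_arm", "body": {"plan": [[0.014,-0.037,0,0.032,-1],[0.031,-0.072,0,0.065,-1],[0.048,-0.107,0,0.097,-1],[0.068,-0.141,0,0.129,-1],[0.09,-0.174,0,0.162,-1],[0.113,-0.206,0,0.194,-1],[0.137,-0.236,0,0.226,-1],[0.163,-0.266,0,0.259,-1],[0.191,-0.294,0,0.291,-1],[0.22,-0.32,0,0.323,-1],[0.25,-0.345,0,0.356,-1],[0.25,-0.345,0,0.356,-1]]}}

```text
time: 12.3
tool_pos: [0.5458, -0.2498, 0.0306]
tool_rot: [3.141, -0.001, 2.725]
contact_force: [-0.3, -0.1, -0.6]
opening: 0.0006
grip_force: 0.2
```

Emit:
{"method": "jog_arm", "body": {"plan": [[0.012,-0.005,0,0.01,-1],[0.024,-0.01,0,0.02,-1],[0.03,-0.012,0,0.028,-1],[0.03,-0.012,0,0.028,-1]]}}

```text
time: 12.7
tool_pos: [0.5462, -0.2505, 0.0305]
tool_rot: [-3.142, -0.005, 2.769]
contact_force: [-8.3, 2.0, 4.0]
opening: 0.0002
grip_force: 3.9
```

Emit:
{"method": "jog_arm", "body": {"plan": [[0.006,-0.002,0,0,-1],[0.012,-0.005,0,0,-1],[0.012,-0.005,0,0,-1]]}}

```text
time: 13.0
tool_pos: [0.5463, -0.2505, 0.0305]
tool_rot: [3.141, -0.007, 2.769]
contact_force: [-12.0, 2.3, 6.3]
opening: 0.0003
grip_force: 5.6
```

That's 12 N against the stop. I'll back off and lift.

Emit:
{"method": "jog_arm", "body": {"plan": [[-0.1,0.03,0,0,-1],[-0.2,0.07,0,0,-1],[-0.3,0.1,0,0,-1],[-0.3,0.1,0.3,0,-1],[-0.3,0.1,0.7,0,-1],[-0.3,0.1,1,0,-1],[-0.3,0.1,1,0,-1]]}}

```text
time: 13.7
tool_pos: [0.5269, -0.2445, 0.1145]
tool_rot: [-3.14, 0.007, 2.769]
contact_force: [0.2, -0.1, 0.1]
opening: 0.0005
grip_force: 0.0
```

Emit:
{"method": "jog_arm", "body": {"plan": [[-0.3,-0.3,0.5,0,-1],[-0.6,-0.6,1,0,-1],[-0.9,-0.9,1,0,-1],[-0.9,-0.9,1,0,-1]]}}

```text
time: 14.1
tool_pos: [0.451, -0.3182, 0.1915]
tool_rot: [-3.14, 0.002, 2.765]
contact_force: [-0.0, 0.9, -0.6]
opening: 0.0011
grip_force: 0.0
```

Emit:
{"method": "jog_arm", "body": {"plan": [[-0.3,-0.5,0,0,-1],[-0.6,-1,0,0,-1],[-0.6,-1,0,0,-1],[-0.6,-1,0,0,-1]]}}

```text
time: 14.5
tool_pos: [0.4048, -0.3952, 0.1893]
tool_rot: [3.14, -0.002, 2.767]
contact_force: [0.0, 1.0, -0.3]
opening: 0.0004
grip_force: 0.0
```

```bash
python3 - <<'E'
from h import *
a=cams.read_camera("top")[120:240,215:375]; cv2.imwrite("pics/crop5.png",cv2.resize(a,(800,600)))
E
```

```text
(no output)
```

View pics/crop5.png

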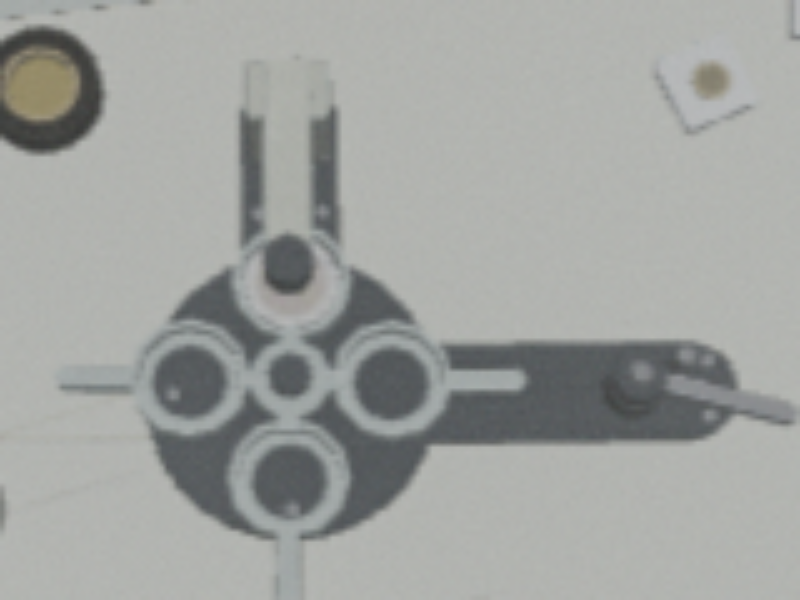

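The filter ring is centred under the head, the lever has swung to its stop with its end at (793,410), and the robot is clear.

```bash
python3 -c "
from cell import ticket
print(ticket.hand_in())"
```

```text
the job is handed in; nothing more can be done
None
```

I turned the wheel until the filter was under the detector head (about 1.5° off by camera, roughly 1.4 mm against the 8 mm allowed), pushed the lock lever onto its stop, backed the arm clear and handed in at about 15 s; hand-in returned no verdict.

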